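# Clear the chips off the gearbox lid and hold it open for oiling

## Task

The gearbox is to be oiled. First take the orange scraper block and, with it alone (fingers off the chips), wipe the three brass chips off the closed lid into the steel trough on the gearbox's right side, then put the scraper back on the bench. Then lift the lid by its red pull bar to 60 degrees open and finish while still holding it there, because it falls shut when let go; leave the oil bottle, tape roll and screw tin where they are.

Things in the scene. Friction and masses are not known exactly. Their poses are not given: they have to be found in the camera images.
- gearbox: Fixed green gearbox housing, 100 (x) by 170 (y) by 70 mm high, with two gears inside. Origin at the centre of the housing's underside, on the bench; x points away from the robot, y to the left, z up. Its closed lid covers the whole housing: lid top at z = 76 mm, x from -50 to 50, y from -85 to 85 mm. On its right (-y) side a fixed open steel chip trough: inside x from -47 to 47, y from -85 to -161 mm, floor 4 mm and walls 45 mm high (walls 3 mm thick).
- gear_lid (a joint): Angle of the grey lid (100 x 170 x 6 mm, about 0.35 kg) in rad: 0 is closed, 1.047 is 60 degrees open, stop at 1.75. It is hinged along the housing's back (+x) top edge, opens upward, and falls shut by its weight from below about 90 degrees.
- pull_bar (a point): Middle of the red round pull bar of the lid, 12 mm thick, 110 mm long, parallel to the hinge. It lies in the plane of the lid, 40 mm in front of its front edge, on two 10 mm thick arms at its ends, 140 mm from the hinge axis; 73 mm above the bench when closed. Its axes turn with the lid; y runs along the bar.
- lid_hinge (a point): Point on the hinge axis of the lid, at mid length, 73 mm above the bench and 50 mm behind the gearbox origin; the axis runs along y of the gearbox.
- scraper: Loose orange scraper block, 0.12 kg, standing on the bench. Black rubber foot 86 (x) by 24 (y) by 10 mm high; above it an orange grip 74 by 16 mm up to 55 mm above the underside: grasp across the 16 mm. Origin at the centre of the underside, x along its length, z up.
- chip_1: Loose brass chip: a stiff open curl about 22 by 14 mm and 8 mm high, 10 g, lying on the closed lid at the start. Origin under its middle, z up.
- chip_2: Loose brass chip: a stiff open curl about 22 by 14 mm and 8 mm high, 10 g, lying on the closed lid at the start. Origin under its middle, z up.
- chip_3: Loose brass chip: a stiff open curl about 22 by 14 mm and 8 mm high, 10 g, lying on the closed lid at the start. Origin under its middle, z up.
- oil_bottle: Small oil bottle with a red spout, 34 mm across, 107 mm high, standing; origin under its centre. Bystander.
- tape_roll: Black tape roll, 62 mm across, 18 mm high, lying flat; origin under its centre. Bystander.
- screw_tin: Round open tin, 62 mm across, 36 mm high; origin under its centre. Bystander.
Mind the look-alikes: they are no part of the job. Of the things that look like the scraper, the larger one is meant.

How it is judged:
By the outcome, as a careful person would: the job done as asked, in the order asked, and still so for the second after the job is handed in, while the arm keeps its last pose, push and grip.
It also fails if it takes over 64 s, if anything falls off the work surface, if the arm or the gripper's body presses on something with over 40 N, if the wrist force passes 120 N, or if a joint passes its speed limit or range.

## Robot

A 6-joint arm with a two-finger parallel gripper is mounted at the origin on a cart in front of the work surface, level with it; the furniture and walls round the work are solid. World frame = base frame: x ahead of the robot, y to its left, z up, the work surface at z = 0. Lengths are in m, angles in rad, forces in N, time in s.
With the tool pointing down it reaches from about 0.275 to 0.725 m from the base axis. Payload 15.9 kg.
Tool frame: the origin (TCP) lies between the finger pads; the fingertips stand 14 mm ahead of it and the grasp point (between the pads) lies 5 mm behind it; z points along the fingers, y is the line along which they close (so a half turn about z gives the same grasp; the last joint's range is limited). The gripper opens to 85 mm and grips with 20 to 120 N. Pads are 22 mm wide; open, the fingers measure 114 mm over their backs; the gripper's body (76 mm by 85 mm) begins 54 mm behind the grasp point. The pads swing forward as they close: fully open they stand 13 mm farther back than shut.
Start: joints at [-1.27, 0.213, -0.034, 1.323, 0, 1.571], TCP at [0.148, -0.478, 0.245] pointing down, gripper open.
Joint ranges: [-2.98, 2.98], [-0.74, 1.72], [-1.14, 1.35], [-2.1, 2.04], [-1.57, 1.44], [-3.14, 3.14]. Speed limits (rad/s): [1.89, 1.89, 2.39, 2.57, 3.14, 3.14].

## Interface

Orientations are given as [roll, pitch, yaw] about the fixed x, y, z axes, in that order (R = Rz(yaw) Ry(pitch) Rx(roll)).
In Python, from workcell import status, eyes, order, look_for, silhouettes, place_of gives the robot as it stands.
- The arm moves only by the tool move_arm, never from a script. Its argument "targets" is a list of rows, each a list of 7 numbers: the closure in counts, from 0 (fully open) to 255 (shut), then the shift along the tool's x, y, z in cm, then the turn, a rotation vector about the tool's x, y, z in rad. A call has 1 to 5 rows; each row is the pose to reach, as a shift and turn from the pose commanded when the call began, along the tool's axes at that moment; what a row does not reach only later rows make up. A row lasts 1/10 s, in which the tool goes at most 50 mm and 8.59 degrees, less where a joint would pass 70% of its speed; a pose out of reach is approached as far as the arm can. A call with a gripper value outside its range is refused whole. The fingers move at their own pace and stop on an object; "squeeze" is the grip in N (left out, the last holds). Time passes only in rows, so rows that repeat a pose let the fingers close. It gives the time, the measured TCP pose, the force, the opening and the grip force at its end, in the units of the state.
- status.read_state(): the state, without advancing time (a new reading comes with each control period).
- eyes.get_image(name): name is "scene" or "top"; returns a dict with "img" (420x560x3 uint8, red, green, blue), "camera_matrix" (3x3 intrinsics, pixels), "k1" (the pictures are not rectified: a ray, as slopes to the right and down, at radius r is drawn at 1 + k1 r^2 times it, then the intrinsics apply), "view" (4x4, takes a point from world to camera coordinates). Camera axes: x right, y down, z forward; pixel columns grow to the right and rows downward; lengths in m; the calibration is good to about 2 mm. A picture is of the moment at which its call begins. There is no depth.
- order.hand_in(): hands the job in; it is judged then, once.
Trained networks look in a picture, given as the dict that the camera call returned (one of the last four; its "shot" number tells which), for a name from the list of things; names that differ only in an ending like _2 or _b are one class to them, and where a whole thing is asked for, a point or a joint stands for the part that bears it (a point fixed in the world has none). Each returns a list of dicts, best first, with "p" (0 to 1); they miss things now and then, are a little off and sometimes report something else, mostly with a low value. They report only what shows in the picture. A call takes as long as a camera call. They do not tell look-alikes from the thing itself.
- look_for(picture, thing): "bbox" ([centre column, centre row, width, height] in pixels, round what is visible of it).
- silhouettes(picture, thing): "mask" (420x560 bool, what is visible of it) and "bbox" ([centre column, centre row, width, height] in pixels, round what is visible of it).
- place_of(picture, thing): "position" ([column, row] in pixels: a listed point, or the origin of a listed thing).
The state is a dict: "time_s": time; "qpos": joint angles; "joint_velocities": joint speeds; "joint_torque": joint torques, N m; "position": TCP position; "tool_rot": TCP orientation; "contact_force": force on the tool from outside, world axes, zero at the start; "moment": the same for the moment, N m; "gripper_width": opening from 0.0 (shut) to 1.0 (fully open); "grip_force": force on a finger pad.
Only numpy, scipy, OpenCV 4.12 (cv2) and the standard library are available. Lean on these libraries where they do the work, as an engineer would, in place of code of your own. Each camera call takes 0.05 s, during which the arm holds its last target. There are 200 camera calls.

## Working session

There is one attempt and no reset: what is moved stays moved. The work goes in short steps, Python scripts to look and compute and a tool call to move; the robot and the scene stay as the last step left them, time stands still between calls to the robot, and variables do not carry over. Pictures are saved under pics/ and viewed, at most 10 in all, crops included, and the job is handed in when it is done.

Besides the shell and the picture viewer there is one more tool, called after "Call:" as a command line: name --pt "numbers of a row" for each row, then --argument value for the rest. move_arm: Moves the arm, as the interface text tells. Its arguments: {"type":"object","properties":{"targets":{"type":"array","items":{"type":"array","items":{"type":"number"}}},"squeeze":{"type":"number"}},"required":["targets"]}

```bash
mkdir -p pics; ls
cat > h.py <<'E'
import numpy as np, cv2
from workcell import status, eyes, order, look_for, silhouettes, place_of
def px2w(p,uv,z):
    K=p["camera_matrix"];k=p["k1"];V=np.array(p["view"])
    d=np.array([(uv[0]-K[0][2])/K[0][0],(uv[1]-K[1][2])/K[1][1]]);u=d.copy()
    for _ in range(30): u=d/(1+k*(u@u))
    R=V[:3,:3];t=V[:3,3];c=-R.T@t;r=R.T@np.array([u[0],u[1],1])
    return c+r*(z-c[2])/r[2]
def w2px(p,X):
    K=np.array(p["camera_matrix"]);V=np.array(p["view"]);c=V[:3,:3]@np.array(X)+V[:3,3]
    u=c[:2]/c[2];u=u*(1+p["k1"]*(u@u));return np.array([K[0,0]*u[0]+K[0,2],K[1,1]*u[1]+K[1,2]])
def save(p,n,crop=None,s=1):
    im=p["img"][:,:,::-1]
    if crop: im=im[crop[1]:crop[3],crop[0]:crop[2]]
    cv2.imwrite("pics/"+n,cv2.resize(im,None,fx=s,fy=s,interpolation=cv2.INTER_CUBIC))
E
python3 - <<'E'
from h import *
np.set_printoptions(precision=4,suppress=True)
Z={"gearbox":0,"pull_bar":.073,"lid_hinge":.073,"scraper":0,"chip_1":.076,"oil_bottle":0,"tape_roll":0,"screw_tin":0}
for n in("scene","top"):
    p=eyes.get_image(n); save(p,n+"0.png",s=1.4)
    print(n,"cam",-np.array(p["view"])[:3,:3].T@np.array(p["view"])[:3,3])
    for t,z in Z.items():
        for d in place_of(p,t): print(t,np.round(d["position"]),round(d["p"],2),px2w(p,d["position"],z))
print(status.read_state())
E
```

```text
pics
scene cam [0.0519 1.0072 0.6614]
gearbox [278. 249.] 0.95 [0.5395 0.099  0.    ]
gearbox [288. 223.] 0.52 [ 0.5772 -0.038   0.    ]
pull_bar [304. 237.] 0.56 [0.4549 0.1201 0.073 ]
lid_hinge [263. 219.] 0.57 [0.5925 0.0865 0.073 ]
scraper [356. 213.] 0.78 [ 0.4208 -0.1899  0.    ]
scraper [345. 224.] 0.68 [ 0.4255 -0.1087  0.    ]
chip_1 [276. 230.] 0.59 [0.5301 0.1269 0.076 ]
chip_1 [285. 220.] 0.58 [0.5335 0.0681 0.076 ]
chip_1 [204. 283.] 0.44 [0.5614 0.3939 0.076 ]
chip_1 [275. 220.] 0.37 [0.5566 0.0848 0.076 ]
oil_bottle [206. 288.] 0.81 [0.6102 0.3281 0.    ]
screw_tin [187. 258.] 0.68 [0.7327 0.2448 0.    ]
top cam [0.3823 0.0214 1.0016]
gearbox [223. 220.] 0.89 [0.5433 0.1095 0.    ]
pull_bar [216. 256.] 0.8 [0.4543 0.1157 0.073 ]
pull_bar [239. 223.] 0.16 [0.5267 0.069  0.073 ]
lid_hinge [227. 194.] 0.58 [0.5912 0.0968 0.073 ]
lid_hinge [230. 211.] 0.16 [0.5528 0.0879 0.073 ]
scraper [358. 268.] 0.94 [ 0.4353 -0.2099  0.    ]
scraper [315. 270.] 0.74 [ 0.4284 -0.1079  0.    ]
chip_1 [232. 209.] 0.52 [0.5561 0.0836 0.076 ]
chip_1 [242. 222.] 0.43 [0.5295 0.0623 0.076 ]
chip_1 [208. 218.] 0.36 [0.5369 0.1365 0.076 ]
oil_bottle [138. 191.] 0.77 [0.6114 0.318  0.    ]
oil_bottle [169. 147.] 0.55 [0.7227 0.2503 0.    ]
tape_roll [138. 284.] 0.93 [0.3911 0.3039 0.    ]
screw_tin [171. 146.] 0.92 [0.7256 0.2448 0.    ]
{'time_s': 0.9, 'qpos': array([-1.27  ,  0.2129, -0.0344,  1.3235, -0.    ,  1.5708]), 'joint_velocities': array([ 0.0015,  0.0008, -0.0004, -0.0006,  0.0016,  0.0006]), 'joint_torque': array([  0.0045, -68.5952,  48.7332,   0.0012,   0.    ,   0.    ]), 'position': array([ 0.1481, -0.4776,  0.2453]), 'tool_rot': array([3.1415, 0.    , 0.3008]), 'contact_force': array([-0.0768, -0.1943, -0.6194]), 'moment': array([-0.0104, -0.0718,  0.0156]), 'grip_force': 0.0, 'gripper_width': 1.002179434113934}
```

View pictures.

View pics/top0.png

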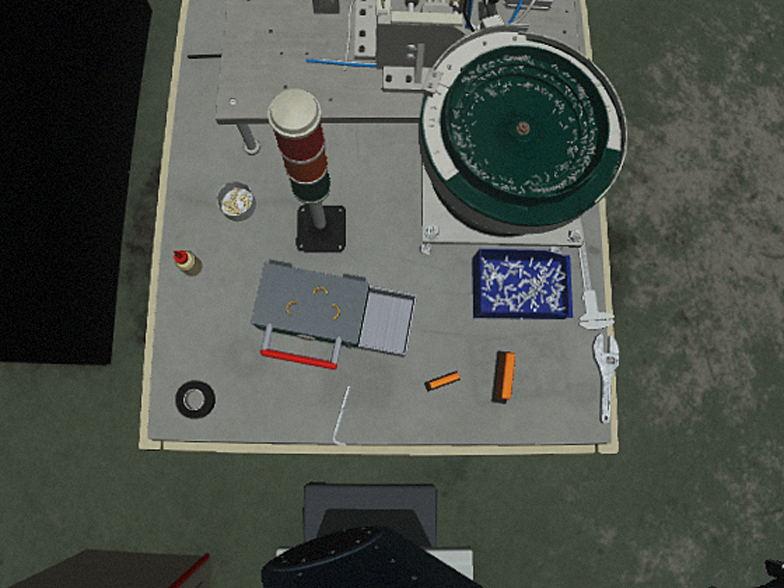

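View pics/scene0.png

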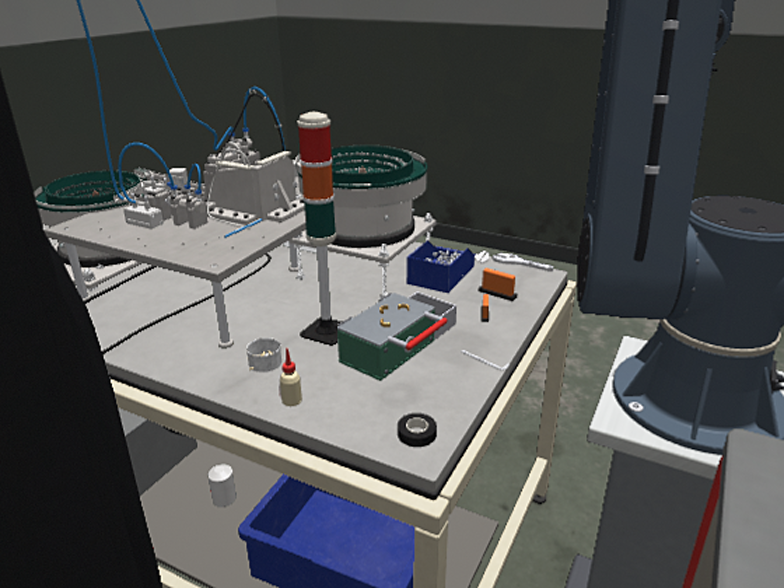

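Run:
```python
import cv2
im=cv2.imread("pics/top0.png")
a=im[230:430,250:560];cv2.imwrite("pics/c1.png",cv2.resize(a,None,fx=2.5,fy=2.5,interpolation=cv2.INTER_CUBIC))
```

```text
(no output)
```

View pics/c1.png

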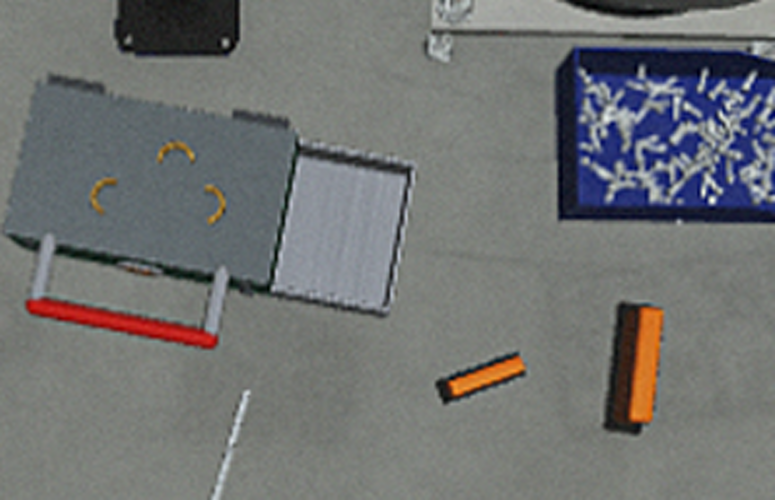

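The top crop shows two orange blocks: the large one at top px (358,268) and a small one at (315,270). The larger one is meant, as the description says, so I take (358,268). The three brass chips are on the lid at about (208,218), (230,209) and (241,222).

Run:
```python
from h import *
np.set_printoptions(precision=4,suppress=True)
def cr(c,r): return ((250+c/2.5)/1.4-.15,(230+r/2.5)/1.4-.15)
p=eyes.get_image("top"); im=p["img"]; hsv=cv2.cvtColor(im,cv2.COLOR_RGB2HSV)
L=np.array([px2w(p,cr(*q),.076)[:2] for q in[(38,82),(297,130),(274,290),(6,235)]])
print("lid BL BR FR FL\n",L,"c",L.mean(0)); 
for a,b in((1,0),(2,3)): d=L[b]-L[a]; print("yaw",np.degrees(np.arctan2(-d[0],d[1])),np.linalg.norm(d))
def comp(lo,hi,box,z,name,off=0):
    m=np.zeros(im.shape[:2],np.uint8);x0,y0,x1,y1=box
    m[y0:y1,x0:x1]=cv2.inRange(hsv,lo,hi)[y0:y1,x0:x1]
    n,l,s,c=cv2.connectedComponentsWithStats(m)
    for i in range(1,n):
        if s[i,4]<8: continue
        pts=np.argwhere(l==i)[:,::-1].astype(float)
        W=np.array([px2w(p,q,z)[:2] for q in pts]).astype(np.float32)
        (cx,cy),(w,h),a=cv2.minAreaRect(W); e=np.linalg.svd(W-W.mean(0))[2][0]
        print(name,s[i,4],c[i],"mean",W.mean(0),"rect",cx,cy,w*1000,h*1000,"axisdeg",np.degrees(np.arctan2(e[1],e[0])))
comp((0,150,90),(6,255,255),(180,240,250,270),.075,"bar")
comp((8,150,90),(20,255,255),(330,240,380,300),.055,"scr")
comp((8,150,90),(20,255,255),(290,240,330,300),.02,"small")
comp((10,110,90),(30,255,255),(185,195,260,235),.080,"chip")
m=silhouettes(p,"scraper")
for d in m: print("sil",d["p"],d["bbox"])
# black foot
x0,y0,x1,y1=345,245,375,292
g=im[y0:y1,x0:x1].max(2)
for r in range(0,47,2): print(''.join('#' if v<60 else '.' if v<110 else ' ' for v in g[r]))
```

```text
lid BL BR FR FL
 [[0.6038 0.1809]
 [0.5754 0.016 ]
 [0.4741 0.0288]
 [0.5057 0.1963]] c [0.5398 0.1055]
yaw -9.768133268497602 0.16728119725315085
yaw -10.684877281878096 0.17049704754068087
bar 262 [213.0725 256.0954] mean [0.453  0.1227] rect 0.4531436860561371 0.12305860221385956 119.97810006141663 10.649141855537891 axisdeg -100.0046
scr 224 [362.5625 267.9866] mean [ 0.4319 -0.2076] rect 0.4319489300251007 -0.20766927301883698 15.273582190275192 72.95981794595718 axisdeg 172.39323
small 103 [317.     271.3786] mean [ 0.4253 -0.1097] rect 0.42528292536735535 -0.10965675115585327 10.514829307794571 50.60919001698494 axisdeg -69.28291
chip 23 [228.087  206.8261] mean [0.5609 0.0929] rect 0.559415340423584 0.09197147935628891 11.152931489050388 19.787192344665527 axisdeg -92.96858
chip 21 [206.9524 218.7143] mean [0.5338 0.1382] rect 0.5330946445465088 0.1381278783082962 9.86467581242323 21.51278220117092 axisdeg 157.0967
chip 21 [239.9048 222.0476] mean [0.5276 0.0662] rect 0.5280221700668335 0.06655984371900558 22.16281369328499 10.08815597742796 axisdeg -176.3477
sil 0.68 [359.9, 270.5, 14.5, 39.3]
sil 0.51 [314.6, 274.8, 23.1, 17.5]
                              
                              
                              
         .########..          
         .####.#              
         .######              
         .######              
         .#####.              
        .###.##.              
        .###.##               
        .###..#               
        .###.##               
       .###.##.               
       .###.##       .        
       .######                
       .######                
       ######.                
      .###.##.                
      .######       .         
      .###.##                 
     .###########..           
      .....######
```

Call:
move_arm --pt "0 6 -3 1.5 0 0 0.1" --pt "0 11 -5.5 3 0 0 0.2" --pt "0 16 -8 5 0 0 0.3" --pt "0 20 -10 6.5 0 0 0.43" --pt "0 20 -10 6.5 0 0 0.433" --squeeze 60

```text
time_s: 1.5
position: [0.3108, -0.3208, 0.1797]
tool_rot: [-3.141, -0.0, -0.136]
contact_force: [-0.6, -0.6, 0.8]
gripper_width: 0.998
grip_force: 0.0
```

```bash
cat > go.py <<'E'
import sys
from h import *
from scipy.spatial.transform import Rotation as R
G=np.array([.5415,.107,0]);YG=-.1745
RG=R.from_euler('z',YG)
def rel(pos,rot):
    s=status.read_state();C=R.from_euler('xyz',s["tool_rot"])
    T=rot if isinstance(rot,R) else R.from_euler('xyz',rot)
    print("t %.1f"%s["time_s"],"pos",s["position"].round(4),"rot",s["tool_rot"].round(3),"q",s["qpos"].round(2),"F",s["contact_force"].round(1),"w",round(s["gripper_width"],3),"grip",s["grip_force"])
    print("shift cm",(C.inv().apply(np.array(pos)-s["position"])*100).round(2),"turn",(C.inv()*T).as_rotvec().round(3))
E
python3 -c "
from go import *
rel([.432,-.2076,.16],[np.pi,0,-.1326])"
```

```text
t 1.5 pos [ 0.3108 -0.3208  0.1797] rot [-3.141 -0.    -0.136] q [-0.8   0.13 -0.3   1.14  0.    2.48] F [-0.6 -0.6  0.8] w 0.998 grip 0.0
shift cm [ 10.48 -12.86   1.97] turn [-0.    -0.    -0.003]
```

Call:
move_arm --pt "0 3 -4 0 0 0 -0.15" --pt "0 6 -8 0.5 0 0 -0.3" --pt "0 9 -11 1.5 0 0 -0.45" --pt "0 10.5 -12.9 2 0 0 -0.6" --pt "0 10.5 -12.9 2 0 0 -0.75"

```text
time_s: 2.0
position: [0.4322, -0.2065, 0.1595]
tool_rot: [-3.141, -0.0, 0.627]
contact_force: [-0.2, -0.0, -0.1]
gripper_width: 0.999
grip_force: 0.0
```

Call:
move_arm --pt "0 0 0 0 0 0 -0.15" --pt "0 0 0 0 0 0 -0.3" --pt "0 0 0 0 0 0 -0.45" --pt "0 0 0 0 0 0 -0.6" --pt "0 0 0 0 0 0 -0.75"

```text
time_s: 2.5
position: [0.4307, -0.2087, 0.1603]
tool_rot: [3.142, 0.0, 1.374]
contact_force: [-0.4, 0.2, 0.2]
gripper_width: 0.999
grip_force: 0.0
```

Call:
move_arm --pt "0 0 0 0 0 0 -0.15" --pt "0 0 0 0 0 0 -0.3" --pt "0 0 0 0 0 0 -0.45" --pt "0 0 0 0 0 0 -0.6" --pt "0 0 0 0 0 0 -0.75"

```text
time_s: 3.0
position: [0.4306, -0.2087, 0.1603]
tool_rot: [3.142, 0.0, 2.124]
contact_force: [0.7, 0.1, 0.9]
gripper_width: 1.0
grip_force: 0.0
```

Call:
move_arm --pt "0 0 0 0 0 0 -0.15" --pt "0 0 0 0 0 0 -0.3" --pt "0 0 0 0 0 0 -0.45" --pt "0 0 0 0 0 0 -0.6" --pt "0 0 0 0 0 0 -0.75"

```text
time_s: 3.5
position: [0.4306, -0.2087, 0.1603]
tool_rot: [-3.142, 0.0, 2.874]
contact_force: [0.2, 0.3, -0.7]
gripper_width: 1.001
grip_force: 0.0
```

```bash
python3 -c "
from go import *
p=eyes.get_image('top'); save(p,'t1.png',(280,200,440,320),5)
rel([.432,-.2076,.038],[np.pi,0,-.1326+np.pi])"
```

```text
t 3.5 pos [ 0.4306 -0.2087  0.1603] rot [ 3.142 -0.     2.884] q [-0.45  0.2  -0.26  1.1   0.   -0.19] F [-0.  -0.4 -0.1] w 0.999 grip 0.0
shift cm [-0.11  0.14 12.23] turn [ 0.    -0.    -0.125]
```

View pics/t1.png

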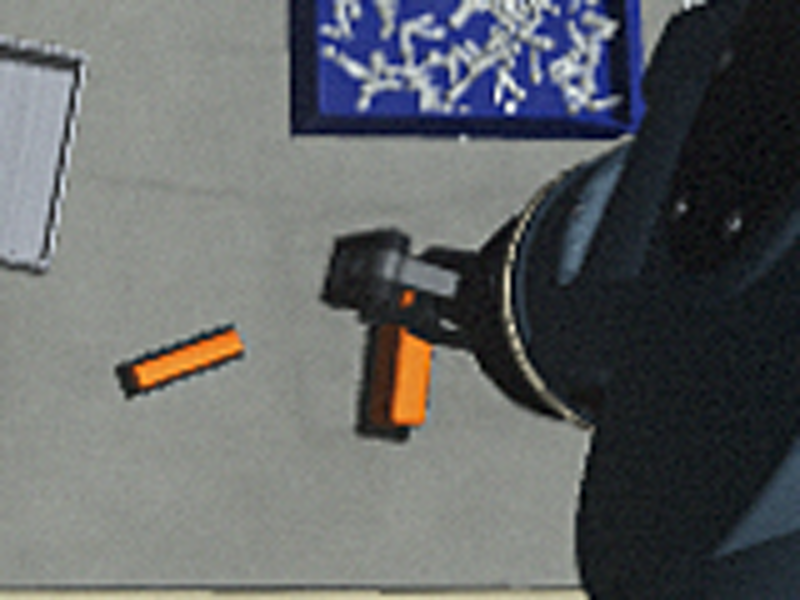

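The crop shows the left finger just left of the larger orange block (crop about (400,370)), and the smaller look-alike stays clear at (185,360). I descend and grasp.

Call:
move_arm --pt "0 -0.1 0.15 3 0 0 -0.125" --pt "0 -0.1 0.15 6 0 0 -0.125" --pt "0 -0.1 0.15 8.5 0 0 -0.125" --pt "0 -0.1 0.15 11 0 0 -0.125" --pt "0 -0.1 0.15 12.2 0 0 -0.125"

```text
time_s: 4.05
position: [0.4311, -0.2071, 0.0366]
tool_rot: [3.141, -0.002, 2.99]
contact_force: [-0.3, -0.2, 1.4]
gripper_width: 0.999
grip_force: 0.0
```

Call:
move_arm --pt "255 0 0 0 0 0 0" --pt "255 0 0 0 0 0 0" --pt "255 0 0 0 0 0 0" --pt "255 0 0 0 0 0 0" --pt "255 0 0 0 0 0 0" --squeeze 60

```text
time_s: 4.55
position: [0.4324, -0.2078, 0.0389]
tool_rot: [-3.141, 0.001, 2.993]
contact_force: [1.2, -1.3, 4.9]
gripper_width: 0.176
grip_force: 60.9
```

Call:
move_arm --pt "255 0 0 0 0 0 0" --pt "255 0 0 0 0 0 0" --pt "255 0 0 0 0 0 0" --pt "255 0 0 0 0 0 0" --pt "255 0 0 0 0 0 0"

```text
time_s: 5.05
position: [0.4324, -0.2078, 0.0389]
tool_rot: [-3.141, 0.001, 2.993]
contact_force: [-1.3, -0.5, 6.8]
gripper_width: 0.177
grip_force: 61.3
```

```bash
python3 -c "
from go import *
rel([.432,-.2076,.2],[np.pi,0,-.1745+np.pi])"
```

```text
t 5.0 pos [ 0.4324 -0.2078  0.0389] rot [-3.141e+00  1.000e-03  2.993e+00] q [-0.45  0.31 -0.45  0.8  -0.   -0.3 ] F [-1.3 -0.5  6.8] w 0.177 grip 61.286258697509766
shift cm [ 3.000e-02  1.000e-02 -1.611e+01] turn [-0.     0.001  0.026]
```

Call:
move_arm --pt "255 0 0 -2 0 0 0" --pt "255 0 0 -5 0 0 0" --pt "255 0 0 -8.5 0 0 0" --pt "255 0 0 -12 0 0 0.026" --pt "255 0 0 -14 0 0 0.026"

```text
time_s: 5.55
position: [0.4326, -0.2078, 0.1811]
tool_rot: [-3.141, 0.003, 2.966]
contact_force: [1.1, -0.2, -1.3]
gripper_width: 0.173
grip_force: 60.0
```

```bash
python3 -c "
from go import *
P=G+RG.apply([0,.062,.17]);print(P)
rel(P,[np.pi,0,-.1745+np.pi])"
```

```text
[0.55226418 0.16805844 0.17      ]
t 5.5 pos [ 0.4326 -0.2078  0.1811] rot [-3.141e+00  3.000e-03  2.966e+00] q [-0.45  0.19 -0.22  1.15  0.   -0.27] F [ 1.1 -0.2 -1.3] w 0.173 grip 60.027430057525635
shift cm [-5.21 39.1   1.1 ] turn [-0.001  0.003 -0.001]
```

Call:
move_arm --pt "255 -0.5 2 0 0 0 0" --pt "255 -1 6 0 0 0 0" --pt "255 -1.5 10 0 0 0 0" --pt "255 -2 14 0 0 0 0" --pt "255 -2.6 19 0 0 0 0"

```text
time_s: 6.05
position: [0.4906, -0.0243, 0.1786]
tool_rot: [-3.141, 0.0, 2.965]
contact_force: [1.4, -1.6, -0.3]
gripper_width: 0.173
grip_force: 60.0
```

Call:
move_arm --pt "255 -0.5 5 0 0 0 0" --pt "255 -1 10 0 0 0 0" --pt "255 -1.5 14 0 0 0 0" --pt "255 -2.2 18 0 0 0 0" --pt "255 -2.6 20 0 0 0 0"

```text
time_s: 6.55
position: [0.5513, 0.1701, 0.1782]
tool_rot: [3.141, -0.0, 2.969]
contact_force: [0.2, -1.0, -0.8]
gripper_width: 0.179
grip_force: 60.0
```

```bash
python3 -c "
from go import *
p=eyes.get_image('scene'); save(p,'s1.png',(200,120,360,280),3.7)
P=G+RG.apply([0,.062,.0389+.0775]);print(P)
rel(P,[np.pi,0,-.1745+np.pi])"
```

```text
[0.55226418 0.16805844 0.1164    ]
t 6.6 pos [0.5518 0.1716 0.1779] rot [ 3.141 -0.     2.97 ] q [0.3  0.39 0.04 1.22 0.   0.47] F [-3.8  2.  -2.6] w 0.177 grip 60.01455545425415
shift cm [-0.1  -0.34  6.15] turn [ 0.001 -0.     0.003]
```

View pics/s1.png

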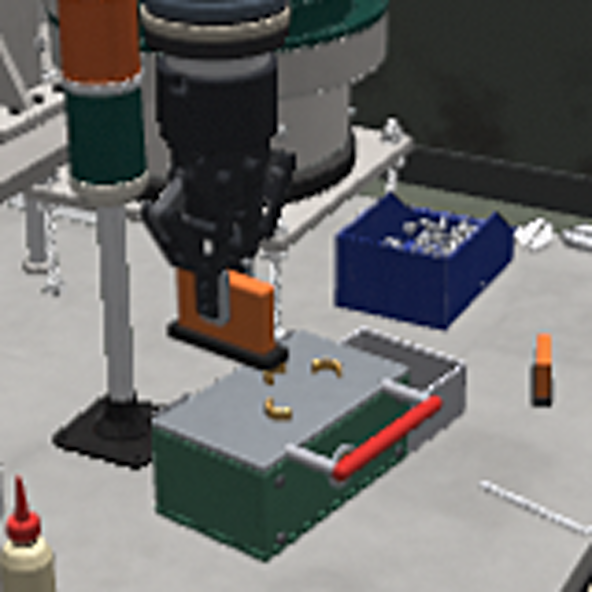

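The scraper hangs level at crop (230,330), in front of it the chips at crop (275,408), (325,367) and (273,375). I lower it onto the left end of the lid.

Call:
move_arm --pt "255 -0.1 0 2 0 0 0" --pt "255 -0.1 0 4 0 0 0" --pt "255 -0.1 0 5.4 0 0 0" --pt "255 -0.1 0 6 0 0 0" --pt "255 -0.1 0 6.1 0 0 0"

```text
time_s: 7.1
position: [0.5515, 0.1668, 0.1169]
tool_rot: [-3.141, -0.001, 2.967]
contact_force: [0.2, 0.2, -0.8]
gripper_width: 0.175
grip_force: 60.0
```

```bash
python3 -c "
from go import *
P=G+RG.apply([0,-.095,.0389+.077]);print(P)
rel(P,[np.pi,0,-.1745+np.pi])"
```

```text
[0.5250065  0.01344272 0.1159    ]
t 7.1 pos [0.5515 0.1668 0.1169] rot [-3.141e+00 -1.000e-03  2.967e+00] q [ 0.29  0.42 -0.07  1.08 -0.    0.47] F [ 0.2  0.2 -0.8] w 0.175 grip 60.017298460006714
shift cm [ -0.05 -15.56   0.11] turn [-0.    -0.001 -0.   ]
```

Call:
move_arm --pt "255 0 -0.6 0.1 0 0 0" --pt "255 0 -1.6 0.1 0 0 0" --pt "255 0 -2.6 0.1 0 0 0" --pt "255 0 -3.6 0.1 0 0 0" --pt "255 0 -4.6 0.1 0 0 0"

```text
time_s: 7.6
position: [0.5439, 0.1205, 0.1166]
tool_rot: [3.141, 0.0, 2.966]
contact_force: [-0.1, -0.2, -1.3]
gripper_width: 0.182
grip_force: 60.1
```

Call:
move_arm --pt "255 0 -1 0 0 0 0" --pt "255 0 -2 0 0 0 0" --pt "255 0 -3 0 0 0 0" --pt "255 0 -4 0 0 0 0" --pt "255 0 -5 0 0 0 0"

```text
time_s: 8.1
position: [0.535, 0.0716, 0.1163]
tool_rot: [-3.142, -0.0, 2.967]
contact_force: [0.1, 0.4, -1.2]
gripper_width: 0.179
grip_force: 60.0
```

```bash
python3 -c "
from go import *
p=eyes.get_image('scene'); save(p,'s2.png',(200,120,360,280),3.7)
P=G+RG.apply([0,-.100,.0389+.077]);print(P)
rel(P,[np.pi,0,-.1745+np.pi])"
```

```text
[0.52413842 0.00851865 0.1159    ]
t 8.2 pos [0.5348 0.0704 0.1163] rot [-3.141 -0.     2.966] q [ 0.13  0.35 -0.18  1.04 -0.    0.31] F [ 1.  -1.  -0.7] w 0.18 grip 59.99587297439575
shift cm [-0.03 -6.28  0.04] turn [-0.001 -0.    -0.001]
```

View pics/s2.png

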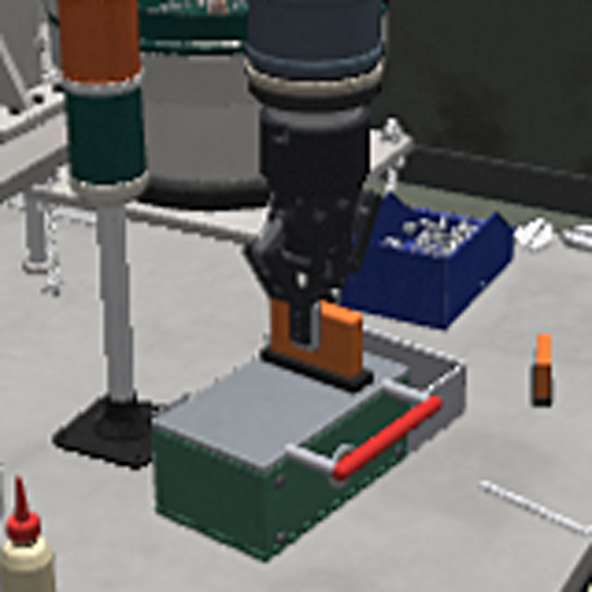

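No chips are left behind the scraper, which now stands at crop (320,340). I continue the wipe over the edge.

Call:
move_arm --pt "255 0 -0.8 0 0 0 0" --pt "255 0 -1.6 0 0 0 0" --pt "255 0 -2.4 0 0 0 0" --pt "255 0 -3.2 0 0 0 0" --pt "255 0 -4 0 0 0 0"

```text
time_s: 8.65
position: [0.5281, 0.0324, 0.1163]
tool_rot: [-3.142, 0.0, 2.967]
contact_force: [0.5, 0.5, -0.9]
gripper_width: 0.177
grip_force: 60.0
```

Call:
move_arm --pt "255 0 -0.7 0 0 0 0" --pt "255 0 -1.3 0 0 0 0" --pt "255 0 -1.9 0 0 0 0" --pt "255 0 -2.4 0 0 0 0" --pt "255 0 -2.4 0 0 0 0"

```text
time_s: 9.15
position: [0.524, 0.0088, 0.1163]
tool_rot: [-3.142, -0.0, 2.966]
contact_force: [-0.3, -0.2, -1.4]
gripper_width: 0.174
grip_force: 60.0
```

Call:
move_arm --pt "255 0 0 -2 0 0 0" --pt "255 0 0 -5 0 0 0" --pt "255 0 0 -7 0 0 0" --pt "255 1 -4 -7 0 0 0" --pt "255 2 -8 -7 0 0 0"

```text
time_s: 9.65
position: [0.4906, -0.0661, 0.1868]
tool_rot: [3.142, 0.001, 2.969]
contact_force: [1.2, -0.8, -1.8]
gripper_width: 0.181
grip_force: 60.2
```

Call:
move_arm --pt "255 2 -5 0 0 0 0" --pt "255 3.5 -10 0 0 0 0" --pt "255 5 -15 0 0 0 0" --pt "255 6 -19 0 0 0 0" --pt "255 6 -19 0 0 0 0"

```text
time_s: 10.15
position: [0.3961, -0.2469, 0.1864]
tool_rot: [-3.14, 0.0, 2.961]
contact_force: [1.2, 0.5, -1.3]
gripper_width: 0.177
grip_force: 60.0
```

```bash
python3 -c "
from go import *
p=eyes.get_image('top'); save(p,'t2.png',(170,170,330,290),5)
for d in place_of(p,'chip_1'): print(d['position'],d['p'],RG.inv().apply(px2w(p,d['position'],.008)-G))
P=[.432,-.2076,.0389]
rel(P,[np.pi,0,-.1745+np.pi])"
```

```text
[260.8, 235.4] 0.6 [-0.01781117 -0.09126392  0.008     ]
[269.5, 227.8] 0.58 [ 0.00365033 -0.1079105   0.008     ]
[141.2, 286.4] 0.51 [-0.18652671  0.15702361  0.008     ]
[268.4, 224.3] 0.44 [ 0.01132164 -0.1038338   0.008     ]
t 10.2 pos [ 0.3979 -0.2433  0.1863] rot [3.141 0.    2.964] q [-0.55  0.16 -0.24  1.16  0.   -0.37] F [ 0.1  1.  -1.4] w 0.177 grip 59.95130181312561
shift cm [-2.72  4.11 14.74] turn [ 0.     0.    -0.003]
```

View pics/t2.png

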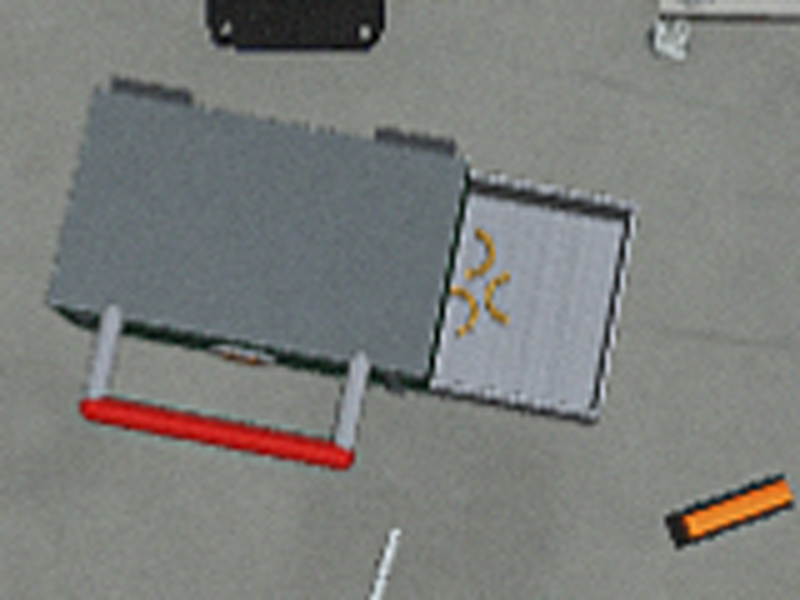

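All three chips lie in the trough (crop (482,252), (497,298), (463,310)) and the lid is clear. I put the scraper back.

Call:
move_arm --pt "255 -1.4 2 3 0 0 0" --pt "255 -2.7 4.1 7 0 0 0" --pt "255 -2.7 4.1 11 0 0 0" --pt "255 -2.7 4.1 13.5 0 0 0" --pt "255 -2.7 4.1 14.4 0 0 0"

```text
time_s: 10.75
position: [0.4313, -0.2047, 0.0401]
tool_rot: [3.14, -0.003, 2.969]
contact_force: [0.9, 0.1, -0.8]
gripper_width: 0.178
grip_force: 60.1
```

```bash
python3 -c "
from go import *
rel([.432,-.2076,.0389],[np.pi,0,-.1745+np.pi])"
```

```text
t 10.8 pos [ 0.4313 -0.2047  0.0401] rot [ 3.140e+00 -3.000e-03  2.969e+00] q [-0.44  0.31 -0.45  0.81  0.   -0.27] F [ 0.9  0.1 -0.8] w 0.178 grip 60.08529782295227
shift cm [-0.12 -0.28  0.11] turn [ 0.001 -0.003  0.002]
```

Call:
move_arm --pt "255 0 0 0.1 0 0 0" --pt "255 0 0 0.1 0 0 0" --pt "0 0 0 0.1 0 0 0" --pt "0 0 0 0.1 0 0 0" --pt "0 0 0 0.1 0 0 0"

```text
time_s: 11.25
position: [0.4325, -0.2072, 0.0421]
tool_rot: [-3.141, 0.001, 2.967]
contact_force: [-0.3, 0.8, -0.4]
gripper_width: 0.68
grip_force: 0.0
```

Call:
move_arm --pt "0 0 0 0 0 0 0" --pt "0 0 0 0 0 0 0" --pt "0 0 0 -2 0 0 0" --pt "0 0 0 -5 0 0 0" --pt "0 0 0 -10 0 0 0"

```text
time_s: 11.75
position: [0.4305, -0.2062, 0.1406]
tool_rot: [3.14, -0.004, 2.967]
contact_force: [1.1, -0.9, 0.5]
gripper_width: 0.999
grip_force: 0.0
```

```bash
cat >> go.py <<'E'
def lid(th,tilt,back=0.):
    """tool pose with grasp point on bar at lid angle th; tilt = tool leaning forward from vertical (rad); back = retreat along tool axis (m)"""
    bar=G+RG.apply([.05-.14*np.cos(th),0,.073+.14*np.sin(th)])
    zt=np.array([np.sin(tilt),0,-np.cos(tilt)]); yt=np.array([np.cos(tilt),0,np.sin(tilt)]); xt=np.cross(yt,zt)
    T=RG*R.from_matrix(np.c_[xt,yt,zt]); 
    return bar+T.apply([0,0,.005-back]),T
E
python3 -c "
from go import *
P,T=lid(0,0);P[2]=.2
rel(P,T)
P,T=lid(0,.5,.1);rel(P,T);print(P,T.as_euler('xyz'))"
```

```text
t 11.8 pos [ 0.4305 -0.2062  0.1406] rot [ 3.14  -0.004  2.967] q [-0.45  0.22 -0.3   1.06  0.   -0.27] F [ 1.1 -0.9  0.5] w 0.999 grip 0.0
shift cm [ 3.54 32.78 -5.89] turn [-0.002 -0.004  1.57 ]
t 11.8 pos [ 0.4305 -0.2062  0.1406] rot [ 3.14  -0.004  2.967] q [-0.45  0.22 -0.3   1.06  0.   -0.27] F [ 1.1 -0.9  0.5] w 0.999 grip 0.0
shift cm [ 8.07 32.77 -1.51] turn [-0.394 -0.396  1.534]
[0.40801304 0.13053282 0.15637034] [2.64159265 0.         1.39629633]
```

Call:
move_arm --pt "160 0 3 -3 0 0 0.15" --pt "160 1 7 -5 0 0 0.3" --pt "160 1.5 11 -6 0 0 0.45" --pt "160 2 15 -6 0 0 0.6" --pt "160 2.5 18 -6 0 0 0.75"

```text
time_s: 12.25
position: [0.4389, -0.0252, 0.2019]
tool_rot: [3.141, 0.001, 2.256]
contact_force: [-0.3, -0.8, -0.9]
gripper_width: 0.371
grip_force: 0.0
```

```bash
python3 -c "
from go import *
p=eyes.get_image('top')
for d in place_of(p,'scraper'): print(d['position'],d['p'],px2w(p,d['position'],0))
cv2.imwrite('pics/t3.png',cv2.cvtColor(p['img'],cv2.COLOR_RGB2BGR))
P,T=lid(0,.5,.1);rel(P,T)"
```

```text
t 12.3 pos [ 0.4387 -0.0238  0.2015] rot [ 3.141 -0.     2.257] q [-0.05  0.1  -0.28  1.19  0.    0.83] F [ 0.1 -0.5  0.5] w 0.371 grip 0.0
shift cm [13.88  7.41  4.53] turn [-0.468 -0.216  0.842]
```

Call:
move_arm --pt "160 3 1.5 0.5 -0.066 -0.03 0.12" --pt "160 6 3 1 -0.133 -0.06 0.24" --pt "160 9 4.5 2 -0.2 -0.092 0.36" --pt "160 12 6.2 3 -0.267 -0.123 0.48" --pt "160 13.9 7.4 4 -0.33 -0.153 0.6"

```text
time_s: 12.85
position: [0.4073, 0.1271, 0.1619]
tool_rot: [2.785, 0.045, 1.649]
contact_force: [1.2, 0.0, -0.2]
gripper_width: 0.373
grip_force: 0.0
```

```bash
python3 -c "
from go import *
P,T=lid(0,.5,.06);rel(P,T)"
```

```text
t 12.8 pos [0.4073 0.1271 0.1619] rot [2.785 0.045 1.649] q [ 0.41 -0.18 -0.72  0.71 -0.16  1.87] F [ 1.2  0.  -0.2] w 0.373 grip 0.0
shift cm [0.05 0.41 4.49] turn [-0.137 -0.064  0.248]
```

Call:
move_arm --pt "160 0 0.1 1 -0.068 -0.032 0.124" --pt "160 0 0.3 2 -0.137 -0.064 0.248" --pt "160 0 0.4 3.5 -0.137 -0.064 0.248" --pt "160 0 0.4 4.5 -0.137 -0.064 0.248" --pt "160 0 0.4 4.5 -0.137 -0.064 0.248"

```text
time_s: 13.35
position: [0.4264, 0.1253, 0.1197]
tool_rot: [2.647, 0.005, 1.401]
contact_force: [0.4, -0.4, 0.3]
gripper_width: 0.373
grip_force: 0.0
```

```bash
python3 -c "
from go import *
P,T=lid(0,.5,0);rel(P,T)
p=eyes.get_image('scene'); save(p,'s3.png',(200,120,400,270),4)
d=place_of(p,'pull_bar'); print([(x['position'],x['p']) for x in d], w2px(p,P),w2px(p,status.read_state()['position']))"
```

```text
t 13.3 pos [0.4264 0.1253 0.1197] rot [2.647 0.005 1.401] q [ 0.49 -0.14 -0.87  0.45 -0.3   2.16] F [ 0.4 -0.4  0.3] w 0.373 grip 0.0
shift cm [0.21 0.12 5.87] turn [-0.005  0.002  0.007]
[([306.6, 237.6], 0.97)] [303.18544502 238.44828349] [313.56483258 223.40724703]
```

View pics/s3.png

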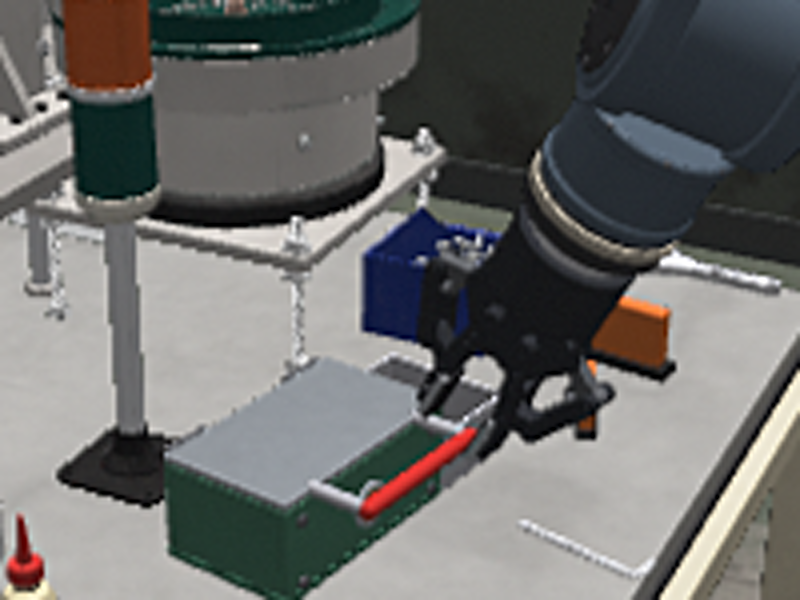

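The scraper stands upright on the bench (crop (640,330)), and the fingers are above the pull bar (crop (360–475,430–510)), one on each side. I advance.

Call:
move_arm --pt "160 0.1 0.1 1 0 0 0" --pt "160 0.2 0.1 2 0 0 0" --pt "160 0.2 0.1 3 0 0 0" --pt "160 0.2 0.1 4 0 0 0" --pt "160 0.2 0.1 4.4 0 0 0"

```text
time_s: 13.95
position: [0.449, 0.1239, 0.0827]
tool_rot: [2.645, 0.003, 1.4]
contact_force: [-0.7, -0.6, -0.2]
gripper_width: 0.372
grip_force: 0.0
```

```bash
python3 -c "
from go import *
P,T=lid(0,.5,0);rel(P,T)"
```

```text
t 13.9 pos [0.449  0.1239 0.0827] rot [2.645 0.003 1.4  ] q [ 0.45 -0.05 -0.9   0.3  -0.28  2.13] F [-0.7 -0.6 -0.2] w 0.372 grip 0.0
shift cm [-0.05 -0.1   1.54] turn [-0.004  0.001  0.005]
```

Call:
move_arm --pt "160 0 -0.1 0.8 0 0 0" --pt "160 0 -0.1 1.4 0 0 0" --pt "160 0 -0.1 1.5 0 0 0" --pt "200 0 -0.1 1.5 0 0 0" --pt "255 0 -0.1 1.5 0 0 0" --squeeze 40

```text
time_s: 14.45
position: [0.455, 0.123, 0.0693]
tool_rot: [2.645, 0.003, 1.4]
contact_force: [-0.2, -1.3, 0.7]
gripper_width: 0.122
grip_force: 38.9
```

Call:
move_arm --pt "255 0 0 0 0 0 0" --pt "255 0 0 0 0 0 0" --pt "255 0 0 0 0 0 0"

```text
time_s: 14.75
position: [0.455, 0.1231, 0.0693]
tool_rot: [2.645, 0.003, 1.4]
contact_force: [-0.6, -2.3, 3.7]
gripper_width: 0.123
grip_force: 39.2
```

```bash
python3 -c "
from go import *
P,T=lid(0,.5,0);rel(P,T)
for i in range(1,7):
  P,T=lid(i*.1745,.5-i*.12);rel(P,T)"
```

```text
t 14.8 pos [0.455  0.1231 0.0693] rot [2.645 0.003 1.4  ] q [ 0.44 -0.01 -0.91  0.25 -0.28  2.12] F [-0.6 -2.3  3.7] w 0.123 grip 39.1739559173584
shift cm [-0.08  0.    0.08] turn [-0.003  0.001  0.004]
t 14.8 pos [0.455  0.1231 0.0693] rot [2.645 0.003 1.4  ] q [ 0.44 -0.01 -0.91  0.25 -0.28  2.12] F [-0.6 -2.3  3.7] w 0.123 grip 39.1739559173584
shift cm [-0.09  1.29 -1.96] turn [0.117 0.001 0.004]
t 14.8 pos [0.455  0.1231 0.0693] rot [2.645 0.003 1.4  ] q [ 0.44 -0.01 -0.91  0.25 -0.28  2.12] F [-0.6 -2.3  3.7] w 0.123 grip 39.1739559173584
shift cm [-0.1   2.9  -3.75] turn [0.237 0.001 0.004]
t 14.8 pos [0.455  0.1231 0.0693] rot [2.645 0.003 1.4  ] q [ 0.44 -0.01 -0.91  0.25 -0.28  2.12] F [-0.6 -2.3  3.7] w 0.123 grip 39.1739559173584
shift cm [-0.11  4.81 -5.22] turn [0.357 0.002 0.004]
t 14.8 pos [0.455  0.1231 0.0693] rot [2.645 0.003 1.4  ] q [ 0.44 -0.01 -0.91  0.25 -0.28  2.12] F [-0.6 -2.3  3.7] w 0.123 grip 39.1739559173584
shift cm [-0.12  6.94 -6.33] turn [0.477 0.002 0.004]
t 14.8 pos [0.455  0.1231 0.0693] rot [2.645 0.003 1.4  ] q [ 0.44 -0.01 -0.91  0.25 -0.28  2.12] F [-0.6 -2.3  3.7] w 0.123 grip 39.1739559173584
shift cm [-0.13  9.22 -7.06] turn [0.597 0.002 0.004]
t 14.8 pos [0.455  0.1231 0.0693] rot [2.645 0.003 1.4  ] q [ 0.44 -0.01 -0.91  0.25 -0.28  2.12] F [-0.6 -2.3  3.7] w 0.123 grip 39.1739559173584
shift cm [-0.14 11.6  -7.37] turn [0.717 0.002 0.004]
```

Bar gripped (opening about 10 mm, 39 N). I lift along the arc.

Call:
move_arm --pt "255 0 0.3 -0.5 0.03 0 0" --pt "255 0 0.6 -1 0.06 0 0" --pt "255 0 0.95 -1.55 0.09 0 0" --pt "255 0 1.29 -2.04 0.12 0 0" --pt "255 0 1.29 -2.04 0.12 0 0"

```text
time_s: 15.25
position: [0.4565, 0.1228, 0.0934]
tool_rot: [2.767, 0.003, 1.4]
contact_force: [-1.7, -0.7, -1.8]
gripper_width: 0.124
grip_force: 40.1
```

```bash
python3 -c "
from go import *
for i in range(1,7):
  P,T=lid(i*.1745,.5-i*.12);rel(P,T)"
```

```text
t 15.2 pos [0.4565 0.1228 0.0934] rot [2.767 0.003 1.4  ] q [ 0.39  0.   -0.76  0.49 -0.2   2.1 ] F [-1.7 -0.7 -1.8] w 0.124 grip 40.1172798871994
shift cm [-0.08  0.02  0.08] turn [-0.005  0.001  0.004]
t 15.2 pos [0.4565 0.1228 0.0934] rot [2.767 0.003 1.4  ] q [ 0.39  0.   -0.76  0.49 -0.2   2.1 ] F [-1.7 -0.7 -1.8] w 0.124 grip 40.1172798871994
shift cm [-0.09  1.41 -1.88] turn [0.115 0.002 0.004]
t 15.2 pos [0.4565 0.1228 0.0934] rot [2.767 0.003 1.4  ] q [ 0.39  0.   -0.76  0.49 -0.2   2.1 ] F [-1.7 -0.7 -1.8] w 0.124 grip 40.1172798871994
shift cm [-0.1   3.11 -3.57] turn [0.235 0.002 0.004]
t 15.2 pos [0.4565 0.1228 0.0934] rot [2.767 0.003 1.4  ] q [ 0.39  0.   -0.76  0.49 -0.2   2.1 ] F [-1.7 -0.7 -1.8] w 0.124 grip 40.1172798871994
shift cm [-0.11  5.09 -4.94] turn [0.355 0.002 0.004]
t 15.2 pos [0.4565 0.1228 0.0934] rot [2.767 0.003 1.4  ] q [ 0.39  0.   -0.76  0.49 -0.2   2.1 ] F [-1.7 -0.7 -1.8] w 0.124 grip 40.1172798871994
shift cm [-0.12  7.27 -5.94] turn [0.475 0.002 0.004]
t 15.2 pos [0.4565 0.1228 0.0934] rot [2.767 0.003 1.4  ] q [ 0.39  0.   -0.76  0.49 -0.2   2.1 ] F [-1.7 -0.7 -1.8] w 0.124 grip 40.1172798871994
shift cm [-0.13  9.59 -6.54] turn [0.595 0.003 0.004]
```

Forces stay small. Next up to 30 degrees, then to 50.

Call:
move_arm --pt "255 0 0.68 -0.98 0.06 0 0" --pt "255 0 1.4 -1.95 0.117 0 0" --pt "255 0 2.2 -2.8 0.176 0 0" --pt "255 0 3.1 -3.62 0.235 0 0" --pt "255 0 3.1 -3.62 0.235 0 0"

```text
time_s: 15.75
position: [0.471, 0.1202, 0.1382]
tool_rot: [3.006, 0.003, 1.4]
contact_force: [-16.8, 2.6, 6.5]
gripper_width: 0.121
grip_force: 42.2
```

```bash
python3 -c "
from go import *
for i in (3,4,5,6):
  P,T=lid(i*.1745,.5-i*.12);rel(P,T)"
```

```text
t 15.8 pos [0.471  0.1202 0.1382] rot [3.006e+00 3.000e-03 1.400e+00] q [ 0.29  0.13 -0.42  0.9  -0.06  2.03] F [-16.8   2.6   6.5] w 0.121 grip 42.20212161540985
shift cm [-0.08  0.11  0.03] turn [-0.004  0.003  0.004]
t 15.8 pos [0.471  0.1202 0.1382] rot [3.006e+00 3.000e-03 1.400e+00] q [ 0.29  0.13 -0.42  0.9  -0.06  2.03] F [-16.8   2.6   6.5] w 0.121 grip 42.20212161540985
shift cm [-0.09  1.71 -1.76] turn [0.116 0.003 0.004]
t 15.8 pos [0.471  0.1202 0.1382] rot [3.006e+00 3.000e-03 1.400e+00] q [ 0.29  0.13 -0.42  0.9  -0.06  2.03] F [-16.8   2.6   6.5] w 0.121 grip 42.20212161540985
shift cm [-0.1   3.59 -3.25] turn [0.236 0.003 0.003]
t 15.8 pos [0.471  0.1202 0.1382] rot [3.006e+00 3.000e-03 1.400e+00] q [ 0.29  0.13 -0.42  0.9  -0.06  2.03] F [-16.8   2.6   6.5] w 0.121 grip 42.20212161540985
shift cm [-0.11  5.7  -4.38] turn [0.356 0.003 0.003]
```

Call:
move_arm --pt "255 0 0.65 -0.9 0.06 0 0" --pt "255 0 1.45 -1.79 0.116 0 0" --pt "255 0 2.35 -2.55 0.176 0 0" --pt "255 0 3.3 -3.25 0.236 0 0" --pt "255 0 3.3 -3.25 0.236 0 0"

```text
time_s: 16.25
position: [0.4987, 0.1153, 0.1749]
tool_rot: [-3.04, 0.004, 1.399]
contact_force: [-19.8, -1.3, 17.5]
gripper_width: 0.12
grip_force: 43.4
```

```bash
python3 -c "
from go import *
for i in (5,6):
  P,T=lid(i*.1745,.5-i*.12);rel(P,T)"
```

```text
t 16.2 pos [0.4987 0.1153 0.1749] rot [-3.04   0.004  1.399] q [ 0.21  0.35 -0.04  1.28  0.03  1.95] F [-19.8  -1.3  17.5] w 0.12 grip 43.413569927215576
shift cm [-0.08  0.3  -0.07] turn [-0.001  0.004  0.003]
t 16.2 pos [0.4987 0.1153 0.1749] rot [-3.04   0.004  1.399] q [ 0.21  0.35 -0.04  1.28  0.03  1.95] F [-19.8  -1.3  17.5] w 0.12 grip 43.413569927215576
shift cm [-0.09  2.09 -1.67] turn [0.119 0.004 0.002]
```

Call:
move_arm --pt "255 0 -0.1 -0.1 0 0 0" --pt "255 0 -0.15 -0.2 0 0 0" --pt "255 0 -0.15 -0.2 0 0 0"

```text
time_s: 16.55
position: [0.4992, 0.1153, 0.1759]
tool_rot: [-3.048, 0.005, 1.4]
contact_force: [12.7, -6.8, -20.6]
gripper_width: 0.119
grip_force: 40.3
```

```bash
cat >> go.py <<'E'
def ang():
    s=status.read_state();C=R.from_euler('xyz',s["tool_rot"])
    q=RG.inv().apply(s["position"]-G);z=RG.inv().apply(C.apply([0,0,1]))
    H=np.array([.05,0,.073]);a=(q-H)[[0,2]];d=z[[0,2]]
    for t in np.roots([d@d,2*a@d,a@a-.0196]): 
        if abs(t)<.03: b=a+t*d;print("t mm",t*1000,"lid deg",np.degrees(np.arctan2(b[1],-b[0])))
E
python3 -c "
from go import *
ang()
for i in (5,6):
  P,T=lid(i*.1745,.5-i*.12);rel(P,T)"
```

```text
t mm -1.8223793432620916 lid deg 48.39785885806349
t 16.6 pos [0.4992 0.1153 0.1759] rot [-3.048  0.005  1.4  ] q [ 0.21  0.34 -0.05  1.27  0.03  1.95] F [ 12.7  -6.8 -20.6] w 0.119 grip 40.294153690338135
shift cm [-0.08  0.27  0.04] turn [0.007 0.005 0.003]
t 16.6 pos [0.4992 0.1153 0.1759] rot [-3.048  0.005  1.4  ] q [ 0.21  0.34 -0.05  1.27  0.03  1.95] F [ 12.7  -6.8 -20.6] w 0.119 grip 40.294153690338135
shift cm [-0.09  2.07 -1.55] turn [0.127 0.005 0.003]
```

Call:
move_arm --pt "255 0 0.55 -0.3 0.03 0 0" --pt "255 0 1.1 -0.8 0.06 0 0" --pt "255 0 1.65 -1.25 0.09 0 0" --pt "255 0 2.1 -1.65 0.12 0 0" --pt "255 0 2.1 -1.65 0.12 0 0"

```text
time_s: 17.05
position: [0.5198, 0.1117, 0.1914]
tool_rot: [-2.923, 0.004, 1.4]
contact_force: [-10.9, -6.1, 13.4]
gripper_width: 0.121
grip_force: 43.1
```

```bash
python3 -c "
from go import *
ang()
p=eyes.get_image('scene'); save(p,'s4.png',(200,80,380,260),3.3)
print([(x['position'],x['p']) for x in place_of(p,'pull_bar')])
for a in (55,60,65): 
  P,T=lid(np.radians(a),0); b=P.copy();b[2]+=.005
  print(a,w2px(p,b),'corner FL',w2px(p,G+RG.apply([.05-.1*np.cos(np.radians(a)),.085,.073+.1*np.sin(np.radians(a))])))
P,T=lid(6*.1745,-.22,.0032);rel(P,T)"
```

```text
t mm -1.8223941263984884 lid deg 59.13166719928549
[([285.3, 185.3], 0.94)]
55 [284.9641968 189.7229769] corner FL [255.83784915 211.77910669]
60 [281.6350015  186.24542528] corner FL [253.43493925 209.17991232]
65 [278.15422482 183.07045618] corner FL [250.92982489 206.78972079]
t 17.1 pos [0.5196 0.1117 0.1914] rot [-2.925  0.004  1.4  ] q [0.17 0.48 0.19 1.48 0.07 1.91] F [-7.2 -5.9  7.6] w 0.119 grip 42.662442326545715
shift cm [-0.08  0.17 -0.15] turn [0.003 0.005 0.003]
```

View pics/s4.png

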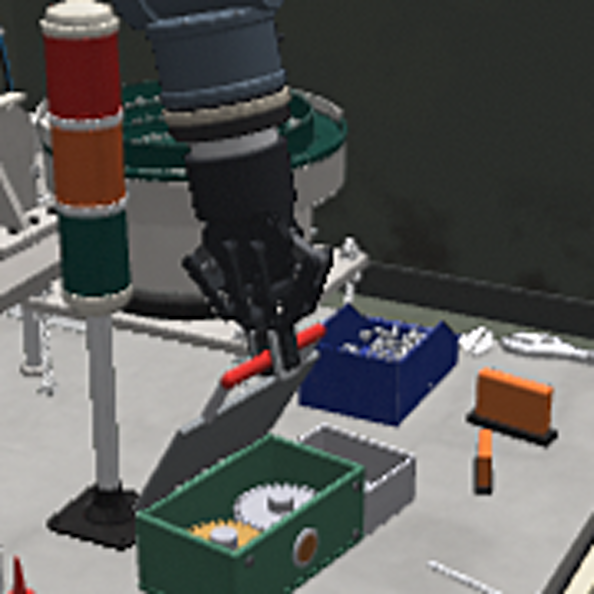

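The lid stands open with the gripper holding the bar (crop (275,355)), and the scraper is upright at (515,400). I check the angle more exactly from the bar's red mask in both cameras against the closed state.

```bash
cat > chk.py <<'E'
from go import *
ang()
def red(im,box):
    h=cv2.cvtColor(im,cv2.COLOR_BGR2HSV);m=cv2.inRange(h,(0,150,70),(6,255,255))|cv2.inRange(h,(175,150,70),(180,255,255))
    k=np.zeros_like(m);k[box[1]:box[3],box[0]:box[2]]=255;m&=k
    n,l,s,c=cv2.connectedComponentsWithStats(m);return l,s,n
def bar(th,y): return G+RG.apply([.05-.14*np.cos(th),y,.073+.14*np.sin(th)])
def ends(im,box):  # extreme red px left
    l,s,n=red(im,box);ids=[i for i in range(1,n) if s[i,4]>12]
    pts=np.vstack([np.argwhere(l==i)[:,::-1] for i in ids]);k=pts[:,0]<=pts[:,0].min()+3
    j=pts[:,0]>=pts[:,0].max()-3
    return pts[k].mean(0),pts[j].mean(0)
for n,b0,b1 in(("scene",(255,215,335,260),(255,165,310,205)),("top",(180,235,250,270),(180,180,260,270))):
    p=eyes.get_image(n)
    im0=cv2.resize(cv2.imread(f"pics/{n}0.png"),(560,420),interpolation=cv2.INTER_AREA)
    try: e0,e1=ends(im0,b0),ends(p["img"][:,:,::-1],b1)
    except Exception as e: print(n,e);continue
    for side,y in((0,.054),(1,-.054)):
        bias=e0[side]-w2px(p,bar(0,y))
        A=np.radians(np.arange(45,75,.25));r=[np.linalg.norm(w2px(p,bar(a,y))+bias-e1[side]) for a in A]
        print(n,side,e0[side],e1[side],"bias",bias,"best",np.degrees(A[np.argmin(r)]),min(r))
print(status.read_state()["contact_force"])
E
python3 chk.py
```

```text
t mm -1.7490954571390183 lid deg 59.05007447704526
scene 0 [291.84210526 246.42105263] [268.76470588 194.76470588] bias [ 0.64519321 -0.08356079] best 59.00000000000001 0.5159707882329497
scene 1 [316.38888889 229.05555556] [296.09090909 180.18181818] bias [0.4270386  0.45282099] best 58.75 0.3987194133957754
top need at least one array to concatenate
[-7.04433631 -6.71477526  6.35191485]
```

Call:
move_arm --pt "255 0 0.05 -0.08 0 0 0" --pt "255 0 0.13 -0.18 0 0 0" --pt "255 0 0.13 -0.18 0 0 0" --pt "255 0 0.13 -0.18 0 0 0"

```text
time_s: 17.65
position: [0.5214, 0.1113, 0.1925]
tool_rot: [-2.926, 0.005, 1.4]
contact_force: [-3.3, -6.2, 0.8]
gripper_width: 0.121
grip_force: 42.1
```

```bash
python3 chk.py
```

```text
t mm -1.6327533082568957 lid deg 59.90451582245199
scene 0 [291.84210526 246.42105263] [268.57894737 193.84210526] bias [ 0.64519321 -0.08356079] best 59.75 0.10757311063674438
scene 1 [316.38888889 229.05555556] [295.2        179.66666667] bias [0.4270386  0.45282099] best 59.75 0.13936854946771218
top need at least one array to concatenate
[-3.34835861 -5.74645076  0.23470264]
```

The lid is at 60 degrees to within measurement, the grip holds and forces are low, so I hand in.

```bash
python3 -c "
from workcell import order
print(order.hand_in())"
```

```text
the job is handed in; nothing more can be done
None
```

The job is handed in: the three chips are in the trough, the scraper is back upright on the bench, and the gripper is holding the lid by its red bar at about 60° (measured 59.75–59.9°); the oil bottle, tape roll and screw tin were left alone.

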